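Shut the loaded chambers of a benchtop incubator

TASK

The three lids of this benchtop incubator stand open: two chambers hold culture dishes, the empty one is airing after cleaning. With your fingertips, gently push the lids of the two chambers with dishes fully shut, touching only the outside of the lids and never their clean inner plates, and leave the empty chamber's lid standing open just as it is. Do not pick up anything or touch the dishes, do not slam the lids, and leave everything on the bench and on the incubator where it is.

Things in the scene. Friction and masses are not known exactly. Their poses are not given: they have to be found in the camera images.
- incubator: White benchtop incubator, fixed, 325 (x) by 500 (y) by 130 mm high: three chambers in a row, 145 mm between centres, under three hinged black lids. Origin: on its underside, mid-width, 150 mm behind its front; +x to its rear, away from the robot. Decks 130 mm up, 80 mm deep before the lids and 90 mm behind the hinges, carry small loose things. Which chamber is left, middle or right varies
- chamber_a_hinge (a point): Middle of the hinge line of lid a on chamber a (loaded: a 60 mm and a 35 mm round dish). Fixed, 135 mm above the bench. Axes turned with the incubator: +x to its rear, away from the robot, +y left along the hinge, z up. The chamber is an open well, inside 118 (x) by 112 mm (y), centred 80 mm in front of this point (-x); mouth 130 mm, floor 84 mm above the bench
- lid_a (a joint): Angle of lid a, rad: 0 shut, 1.5 fully open; starts 1.15 to 1.45. Flat slab 156 mm from hinge line to free front edge, 132 wide, 24 thick, its lower face on the hinge line; no handle, 0.2 to 0.4 kg. Opens up and to the rear; the outer face (upper when shut) then looks to the rear. A friction hinge (0.5 N m) keeps it where it is left: no fall, no spring. Pushing near the free edge takes 1 to 5 N
- lid_a_edge (a point): Middle of the free front edge of lid a on its outer face, 156 mm from the hinge line, 24 mm above the lower face; moves with the lid. Axes as the lid's: x from free edge to hinge, y along the hinge, z out of the outer face. The lid's clean inner plate, bright metal 139 x 118 x 3 mm on its lower face, ends 7 mm short of this edge and of the lid's sides: not to be touched
- chamber_b_hinge (a point): Middle of the hinge line of lid b on chamber b (loaded: one square four-well dish). Fixed, 135 mm above the bench. Axes turned with the incubator: +x to its rear, away from the robot, +y left along the hinge, z up. The chamber is an open well, inside 118 (x) by 112 mm (y), centred 80 mm in front of this point (-x); mouth 130 mm, floor 84 mm above the bench
- lid_b (a joint): Angle of lid b, rad: 0 shut, 1.5 fully open; starts 1.15 to 1.45. Flat slab 156 mm from hinge line to free front edge, 132 wide, 24 thick, its lower face on the hinge line; no handle, 0.2 to 0.4 kg. Opens up and to the rear; the outer face (upper when shut) then looks to the rear. A friction hinge (0.5 N m) keeps it where it is left: no fall, no spring. Pushing near the free edge takes 1 to 5 N
- lid_b_edge (a point): Middle of the free front edge of lid b on its outer face, 156 mm from the hinge line, 24 mm above the lower face; moves with the lid. Axes as the lid's: x from free edge to hinge, y along the hinge, z out of the outer face. The lid's clean inner plate, bright metal 139 x 118 x 3 mm on its lower face, ends 7 mm short of this edge and of the lid's sides: not to be touched
- chamber_c_hinge (a point): Middle of the hinge line of lid c on chamber c (empty, airing). Fixed, 135 mm above the bench. Axes turned with the incubator: +x to its rear, away from the robot, +y left along the hinge, z up. The chamber is an open well, inside 118 (x) by 112 mm (y), centred 80 mm in front of this point (-x); mouth 130 mm, floor 84 mm above the bench
- lid_c (a joint): Angle of lid c, rad: 0 shut, 1.5 fully open; starts 1.15 to 1.45. Flat slab 156 mm from hinge line to free front edge, 132 wide, 24 thick, its lower face on the hinge line; no handle, 0.2 to 0.4 kg. Opens up and to the rear; the outer face (upper when shut) then looks to the rear. A friction hinge (0.5 N m) keeps it where it is left: no fall, no spring. Pushing near the free edge takes 1 to 5 N
- lid_c_edge (a point): Middle of the free front edge of lid c on its outer face, 156 mm from the hinge line, 24 mm above the lower face; moves with the lid. Axes as the lid's: x from free edge to hinge, y along the hinge, z out of the outer face. The lid's clean inner plate, bright metal 139 x 118 x 3 mm on its lower face, ends 7 mm short of this edge and of the lid's sides: not to be touched
- dish_60: Round covered culture dish, 60 mm across, 15 mm high, loose on the floor of chamber a. Origin: centre of its underside
- dish_35: Round covered culture dish, 35 mm across, 11 mm high, loose on the floor of chamber a. Origin: centre of its underside
- well_plate: Square four-well culture dish, 66 x 66 x 14 mm, loose on the floor of chamber b. Origin: centre of its underside
- marker: Marker pen, 130 mm long, 14 mm thick, lying along y on the incubator's front deck. Origin: underside, middle
- vial: Small capped glass vial, 27 mm across, 39 mm high, standing on the incubator's front deck. Origin: centre of its underside
- gas_filter: White disc-shaped gas filter, 52 mm across, 24 mm high, lying on the incubator's rear deck. Origin: centre of its underside
- media_bottle: Closed bottle, 60 mm across, 125 mm high, on the bench to the robot's left. Origin: centre of its underside
- tip_box: Closed box of pipette tips, 122 x 84 x 74 mm, on the bench to the robot's left. Origin: centre of its underside
- tube_rack: White rack with capped tubes, 100 x 60 x 77 mm, on the bench to the robot's left. Origin: centre of its underside
- dish_stack: Stack of four empty 60 mm dishes (one piece), 60 mm high, on the bench to the robot's right. Origin: centre of its underside
- pipettor: White hand pipettor, about 260 mm long, 28 mm high, lying on the bench to the robot's right. Origin: underside, middle

How it is judged (in metres and radians):
At the end, for the whole second after the job is handed in: Both lids over dishes (a and b) are shut to within 0.03 rad (about 5 mm at the free edge) and at rest; the empty chamber's lid c still stands open, its edge within 15 mm of where it was; the dishes are within 8 mm and all other loose things within 25 mm of where they were (value of joint each of lid_a, lid_b below 0.03 rad and velocity of joint each of lid_a, lid_b above -0.05 rad/s and distance of lid_c_edge from where it was at the start of the episode below 0.015 m and value of joint lid_c above 1 rad and distance of each of dish_60, dish_35, well_plate from where it was at the start of the episode below 0.008 m and distance of each of marker, vial, gas_filter, media_bottle, tip_box, tube_rack, dish_stack, pipettor from where it was at the start of the episode below 0.025 m); the robot touches nothing.
It fails at once if the clean inner plate of a lid is touched by the fingers (over 0.5 N) (contact force between the fingers and lid_a_c1 above 0.5 N or contact force between the fingers and lid_b_c1 above 0.5 N or contact force between the fingers and lid_c_c1 above 0.5 N).
It fails at once if a lid is slammed (closing faster than 2.5 rad/s) (velocity of joint any of lid_a, lid_b, lid_c below -2.5 rad/s).
It fails at once if the empty chamber's lid is moved (its edge by more than 15 mm) (distance of lid_c_edge from where it was at the start of the episode above 0.015 m).
It fails at once if a dish is touched (over 0.3 N), pushed or lifted (more than 8 mm) (contact force between the fingers and dish_60 above 0.3 N or contact force between the fingers and dish_35 above 0.3 N or contact force between the fingers and well_plate above 0.3 N or distance of any of dish_60, dish_35, well_plate from where it was at the start of the episode above 0.008 m).
It fails at once if another loose thing is pushed, lifted or carried (more than 25 mm) or tipped over (distance of any of marker, vial, gas_filter, media_bottle, tip_box, tube_rack, dish_stack, pipettor from where it was at the start of the episode above 0.025 m or angle between any of marker, vial, gas_filter, media_bottle, tip_box, tube_rack, dish_stack, pipettor's own z axis and vertical above 0.5 rad).
It also fails if it takes over 48 s, if anything falls off the work surface, if the arm or the gripper's body presses on something with over 40 N, if the wrist force passes 120 N, or if a joint passes its speed limit or range.

ROBOT

A 6-joint arm with a two-finger parallel gripper is mounted at the origin on the work surface. World frame = base frame: x ahead of the robot, y to its left, z up, the work surface at z = 0. Lengths are in m, angles in degrees, forces in N, time in s.
With the tool pointing down it reaches from about 0.3 to 0.75 m from the base axis. Payload 8.5 kg.
Tool frame: the origin (TCP) lies midway between the tips of the shut fingers; the grasp point (between the pads) lies grasp_offset behind it (grasp_offset is the distance from the TCP to the grasp point, in m); z points along the fingers, y is the line along which they close (so a half turn about z gives the same grasp; the last joint's range is limited). The gripper opens to 85 mm and grips with 20 to 120 N. Pads are 22 mm wide; open, the fingers measure 114 mm over their backs; the gripper's body (76 mm by 85 mm) begins 54 mm behind the grasp point. The pads swing forward as they close: fully open they stand 13 mm farther back than shut.
Start: joints at [-75.59, 21.807, 74.336, -0, 83.858, -12.336], TCP at [0.248, -0.491, 0.231] pointing down, gripper open.
Joint ranges: [-178.18, 178.18], [-50.72, 133.34], [12.68, 142.11], [-81.47, 261.47], [9.98, 163.14], [-165.26, 165.26]. Speed limits (degrees/s): [136.94, 136.94, 180, 180, 180, 180].

INTERFACE

Orientations are given as a 3x3 rotation matrix whose columns are the frame's x, y, z axes.
In Python, from rig import observe, get_image, camera_params, close_job, grasp_offset gives the robot as it stands.
- The arm moves only by the shell command python3 -m handwheel 'ROWS' [OPENING] [FORCE]. ROWS is JSON, a list of rows, each a list of 2 entries, a list of its own where there are three numbers: the shift along the tool's x, y, z as a fraction of full scale, then the turn, a rotation vector about the tool's x, y, z as a fraction of full scale. In form: [[[dx, dy, dz], [ax, ay, az]], ...]. A call has 1 to 10 rows; each row is the pose to reach, as a shift and turn from the pose commanded when the call began, along the tool's axes at that moment, turning the shorter way round; what a row does not reach only later rows make up. Full scale, the value 1, is 0.5 m for a shift and pi rad for a turn. A row lasts 1/10 s, in which the tool goes at most 50 mm and 8.59 degrees, less where a joint would pass 70% of its speed; a pose out of reach is approached as far as the arm can. A call with a number of a shift or a turn outside -1 to 1 is refused whole. A call with a gripper value outside its range is refused whole. OPENING is the opening, from 0 (shut) to 1 (fully open), set as the call begins (- or left out, the last holds). The fingers move at their own pace and stop on an object; FORCE is the grip in N (left out, the last holds). Time passes only in rows, so rows that repeat a pose let the fingers close. It gives the time, the measured TCP pose, the force, the opening and the grip force at its end, in the units of the state.
- observe(): the state, without advancing time (a new reading comes with each control period).
- get_image(name): name is "side" or "top"; returns (picture, depth): 400x640x3 uint8, red, green, blue; 400x640 float32, m along the optical axis (not along the pixel's ray), 0 where there is no reading.
- camera_params(name): a dict with "K" (3x3 intrinsics, pixels), "k1" (the pictures are not rectified: a ray, as slopes to the right and down, at radius r is drawn at 1 + k1 r^2 times it, then the intrinsics apply), "R" (3x3) and "t" (3): a world point X has camera coordinates R X + t. Camera axes: x right, y down, z forward; pixel columns grow to the right and rows downward; lengths in m; the calibration is good to about 2 mm. A picture is of the moment at which its call begins. camera_params takes no time and is no camera call.
- close_job(): hands the job in; it is judged then, once.
The state is a dict: "time_s": time; "q": joint angles; "qvel": joint speeds; "joint_efforts": joint torques, N m; "position": TCP position; "tool_rot": TCP orientation; "ft_force": force on the tool from outside, world axes, zero at the start; "wrist_torque": the same for the moment, N m; "grip_width": finger opening in m; "gripper_force": force on a finger pad.
Only numpy, scipy, OpenCV 4.12 (cv2) and the standard library are available. Lean on these libraries where they do the work, as an engineer would, in place of code of your own. Each camera call takes 0.05 s, during which the arm holds its last target. There are 200 camera calls.

## Working session

There is one attempt and no reset: what is moved stays moved. The work goes in short steps, Python scripts to look and compute and a shell command to move; the robot and the scene stay as the last step left them, time stands still between calls to the robot, and variables do not carry over. Pictures are saved under pics/ and viewed, at most 10 in all, crops included, and the job is handed in when it is done.

```bash
mkdir -p pics; ls
python3 - <<'E'
from rig import *
import cv2,numpy as np
for n in("side","top"):
    p,d=get_image(n); cv2.imwrite(f"pics/{n}0.png",p[...,::-1]); np.save(f"pics/{n}0.npy",d); c=camera_params(n); print(n,c)
s=observe(); print(s, grasp_offset)
E
```

```text
pics
side {'K': array([[406.54207007,   0.        , 318.83491636],
       [  0.        , 406.54207007, 198.13526939],
       [  0.        ,   0.        ,   1.        ]]), 'k1': -0.07757879610766576, 'R': array([[-0.98700679, -0.16053866,  0.0067029 ],
       [-0.12584701,  0.74643612, -0.65344904],
       [ 0.09990054, -0.64580218, -0.75694083]]), 't': array([0.47526009, 0.13617826, 1.41859377])}
top {'K': array([[469.57571656,   0.        , 329.47093286],
       [  0.        , 469.57571656, 195.25692108],
       [  0.        ,   0.        ,   1.        ]]), 'k1': 0.04397355055799412, 'R': array([[-0.02275441, -0.9997399 ,  0.00153704],
       [-0.99308208,  0.02242567, -0.11526089],
       [ 0.11519644, -0.0041491 , -0.99333406]]), 't': array([-1.17856401e-03,  4.95054353e-01,  1.35417959e+00])}
{'time_s': 0.1, 'q': array([-7.55900585e+01,  2.18392663e+01,  7.43780957e+01, -5.77154593e-04,
        8.38581909e+01, -1.23365995e+01]), 'qvel': array([-0.05187409, -0.06070761, -0.14216329, -0.02555236, -0.02176497,
       -0.01908467]), 'joint_efforts': array([ 3.23503984e-03, -4.49216437e+01, -2.31661177e+01, -2.16558597e-04,
        3.66956054e-03,  2.61908298e-05]), 'position': array([ 0.247449  , -0.49090991,  0.23076712]), 'tool_rot': array([[ 8.93005673e-01,  4.50045280e-01, -3.37855972e-04],
       [ 4.50045325e-01, -8.93004805e-01,  1.27466935e-03],
       [ 2.71951917e-04, -1.29033746e-03, -9.99999131e-01]]), 'ft_force': array([-0.5031552 , -0.32820685, -0.51190772]), 'wrist_torque': array([-0.02118275,  0.03598414,  0.08121569]), 'gripper_force': 0.0, 'grip_width': 0.08539497149488677} 0.0187
```

View pics/top0.png

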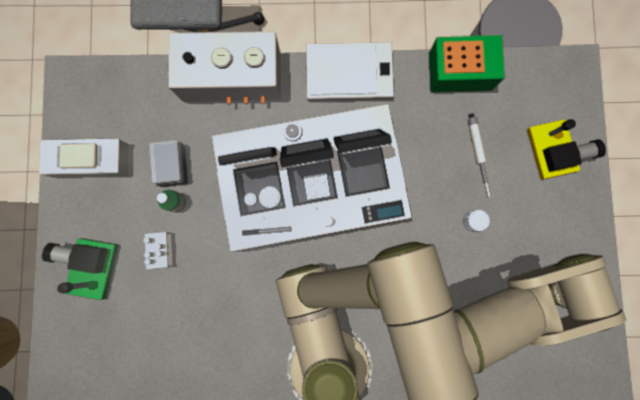

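View pics/side0.png

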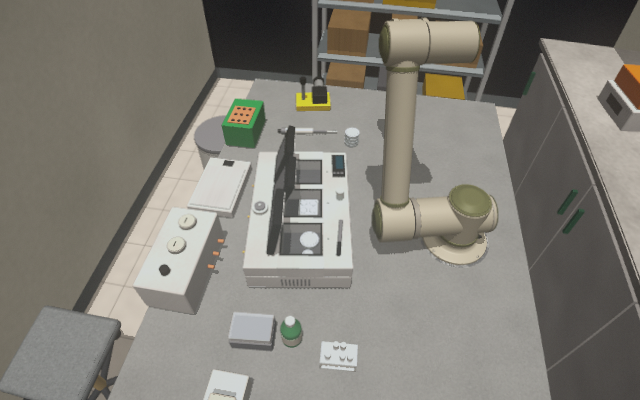

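The top view shows the left chamber (265,190) with two round dishes, which is a. The middle one (315,185) has the square dish, b, and the right one (365,170) is empty, c. The incubator is yawed about 10°, with corners at (212,136), (388,106), (411,218) and (230,250). The gas filter is at (293,131), behind the middle lid. The side view agrees.

```bash
cat > h.py <<'E'
import numpy as np,cv2
from rig import *
def cloud(n,d):
    c=camera_params(n);K=c["K"];D=np.array([c["k1"],0,0,0.])
    v,u=np.nonzero(d>0)
    xy=cv2.undistortPoints(np.stack([u,v],1).astype(float)[:,None],K,D)[:,0]
    z=d[v,u]; P=np.c_[xy*z[:,None],z]
    return (P-c["t"])@c["R"],np.stack([u,v],1)
E
python3 - <<'E'
from h import *
Pt,ut=cloud("top",np.load("pics/top0.npy")); Ps,us=cloud("side",np.load("pics/side0.npy"))
for P,u,b in((Pt,ut,(205,415,100,255)),(Ps,us,(240,360,110,290))):
    m=(u[:,0]>b[0])&(u[:,0]<b[1])&(u[:,1]>b[2])&(u[:,1]<b[3])
    deck=P[m&(abs(P[:,2]-.13)<.006)]; r=cv2.minAreaRect((deck[:,:2]*1000).astype(np.float32)); print(r,np.median(deck[:,2]),'bench',np.median(P[abs(P[:,2])<.02][:,2]))
    print(cv2.boxPoints(r))
# gas filter etc
r=cv2.minAreaRect((Pt[(ut[:,0]>205)&(ut[:,0]<415)&(ut[:,1]>100)&(ut[:,1]<255)&(abs(Pt[:,2]-.13)<.006)][:,:2]*1000).astype(np.float32))
for n,(x,y) in dict(filter=(293,131),vial=(330,221),marker=(267,231)).items():
    i=np.argmin(abs(ut-[x,y]).sum(1)); print(n,Pt[i])
E
```

```text
((537.198974609375, 38.919525146484375), (324.53045654296875, 499.9901428222656), 9.259455680847168) 0.12909109186534273 bench -0.0009625565090752834
[[ 336.8225   259.54773]
 [ 417.27368 -233.92743]
 [ 737.57544 -181.70868]
 [ 657.12427  311.76648]]
((540.3624267578125, 42.013031005859375), (325.30279541015625, 502.36053466796875), 9.348029136657715) 0.12916081166009113 bench -0.0002973592382709645
[[ 339.0716   263.438  ]
 [ 420.67047 -232.25117]
 [ 741.65326 -179.41193]
 [ 660.0544   316.27722]]
filter [0.65954575 0.08351676 0.14893028]
vial [ 0.41082013 -0.0116722   0.16425668]
marker [0.38913858 0.15681906 0.14584977]
```

```bash
cat >> h.py <<'E'
th=np.deg2rad(9.3);C=np.array([.5385,.0402])
ex=np.array([np.cos(th),np.sin(th)]);ey=np.array([-ex[1],ex[0]])
def toinc(P):  # hinge-line frame: x rear from hinge, y left, z above bench
    q=P[:,:2]-C; return np.c_[q@ex-.0725,q@ey,P[:,2]]
E
python3 - <<'E'
from h import *
for n in("top","side"):
    P,u=cloud(n,np.load(f"pics/{n}0.npy")); I=toinc(P)
    for k,y0 in dict(a=.145,b=0,c=-.145).items():
        m=(abs(I[:,1]-y0)<.072)&(I[:,0]>-.12)&(I[:,0]<.09)&(I[:,2]>.165)&(I[:,2]<.32)
        Q=I[m]; print(n,k,len(Q),'y',np.percentile(Q[:,1],[1,99]).round(3),'zmax',np.percentile(Q[:,2],99).round(4))
        for z in np.arange(.17,.31,.02):
            s=Q[abs(Q[:,2]-z)<.01]
            if len(s)>5: print('  z%.2f n%d x'%(z,len(s)),np.percentile(s[:,0],[3,50,97]).round(4))
E
```

```text
top a 650 y [0.078 0.206] zmax 0.294
  z0.17 n6 x [-0.0109  0.003   0.0139]
  z0.21 n7 x [-0.018  -0.0038  0.0038]
  z0.23 n7 x [-0.0247 -0.0159 -0.0038]
  z0.25 n6 x [-0.0202 -0.013  -0.0044]
  z0.27 n49 x [-0.0363 -0.0344 -0.016 ]
  z0.29 n571 x [-0.0346 -0.0234 -0.0113]
top b 1077 y [-0.065  0.063] zmax 0.2875
  z0.17 n56 x [0.0049 0.0081 0.0115]
  z0.19 n74 x [-0.0034  0.0005  0.005 ]
  z0.21 n85 x [-0.0128 -0.008  -0.0043]
  z0.23 n88 x [-0.0214 -0.0174 -0.0131]
  z0.25 n103 x [-0.0314 -0.027  -0.0224]
  z0.27 n318 x [-0.0643 -0.0579 -0.0323]
  z0.29 n353 x [-0.0598 -0.0491 -0.0406]
top c 931 y [-0.209 -0.08 ] zmax 0.2897
  z0.17 n38 x [0.007  0.0101 0.0123]
  z0.19 n53 x [-0.0065  0.0034  0.007 ]
  z0.21 n58 x [-0.0116 -0.0042 -0.0005]
  z0.23 n60 x [-0.0177 -0.0117 -0.0081]
  z0.25 n68 x [-0.024  -0.02   -0.0157]
  z0.27 n175 x [-0.0564 -0.0512 -0.0242]
  z0.29 n479 x [-0.0537 -0.0427 -0.032 ]
side a 703 y [0.086 0.215] zmax 0.2927
  z0.17 n39 x [-0.0065  0.013   0.0201]
  z0.19 n54 x [-0.0123  0.006   0.0167]
  z0.21 n57 x [-0.0178  0.0023  0.012 ]
  z0.23 n58 x [-0.0205 -0.0012  0.0077]
  z0.25 n66 x [-0.0258 -0.0036  0.0034]
  z0.27 n82 x [-0.0327 -0.0172 -0.002 ]
  z0.29 n347 x [-0.0308 -0.0194 -0.0068]
side b 595 y [-0.059  0.07 ] zmax 0.2869
  z0.17 n22 x [0.0087 0.0119 0.0149]
  z0.19 n26 x [-0.0266  0.0038  0.0081]
  z0.21 n41 x [-0.0322 -0.0071 -0.0008]
  z0.23 n65 x [-0.0435 -0.0165 -0.01  ]
  z0.25 n85 x [-0.0506 -0.0259 -0.0194]
  z0.27 n190 x [-0.0607 -0.0484 -0.0289]
  z0.29 n166 x [-0.0559 -0.0458 -0.0372]
side c 536 y [-0.205 -0.075] zmax 0.2892
  z0.17 n34 x [0.0062 0.0138 0.0163]
  z0.19 n49 x [-0.0018  0.006   0.0105]
  z0.21 n47 x [-0.0098 -0.0013  0.0028]
  z0.23 n57 x [-0.0208 -0.0092 -0.0043]
  z0.25 n63 x [-0.0286 -0.0173 -0.0121]
  z0.27 n93 x [-0.0522 -0.0293 -0.0205]
  z0.29 n193 x [-0.0504 -0.0387 -0.0276]
```

```bash
cat >> h.py <<'E'
from scipy.spatial.transform import Rotation as Ro
H=np.r_[C+.0725*ex,0]
def world(x,y,z): return H+np.r_[x*ex+y*ey,z]
def tilt(t):
    t=np.deg2rad(t);X=np.r_[ex,0];Z=np.array([0,0,1.])
    x=np.cos(t)*X-np.sin(t)*Z; z=-np.sin(t)*X-np.cos(t)*Z
    return np.c_[x,np.cross(z,x),z]
def row(x,y,z,t=20):
    s=observe();R=s["tool_rot"]
    return (R.T@(world(x,y,z)-s["position"])/.5).round(3).tolist(),(Ro.from_matrix(R.T@tilt(t)).as_rotvec()/np.pi).round(3).tolist()
def arc(phi,y,t=20,r=.12,push=0.):
    tr=np.deg2rad(t);h=.024+.011*abs(np.sin(phi-tr))-push
    return -r*np.cos(phi)+h*np.sin(phi),y,.135+r*np.sin(phi)+h*np.cos(phi)
def where():
    s=observe();print(s["time_s"],toinc(s["position"][None])[0].round(4),s["ft_force"].round(2),'q',s["q"].round(1))
E
python3 - <<'E'
from h import *
print(row(.05,.005,.40)); print(world(.05,.005,.4)); where()
E
```

```text
([1.235, -0.623, -0.337], [0.016, -0.11, 0.096])
[0.65858181 0.06493075 0.4       ]
0.1 [-0.4456 -0.4771  0.2308] [-0.5  -0.33 -0.51] q [-75.6  21.8  74.4  -0.   83.9 -12.3]
```

```bash
python3 -m handwheel '[[[0,0,-0.1],[0,0,0]],[[0,0,-0.2],[0,0,0]],[[0,0,-0.3],[0,0,0]],[[0.05,-0.03,-0.34],[0,0,0]],[[0.12,-0.06,-0.34],[0,0,0.02]],[[0.2,-0.1,-0.34],[0,0,0.04]],[[0.3,-0.15,-0.34],[0,0,0.06]],[[0.4,-0.2,-0.34],[0,0,0.08]],[[0.5,-0.25,-0.34],[0,0,0.096]],[[0.6,-0.3,-0.34],[0,0,0.096]]]' 0 20
python3 -c "
from h import *
print(row(.05,.005,.40));where()"
```

```text
time_s: 1.1
position: [0.4346, -0.2392, 0.4011]
tool_rot: [[0.987, 0.163, -0.0], [0.163, -0.987, 0.0], [-0.0, -0.0, -1.0]]
ft_force: [1.3, 0.4, 0.5]
grip_width: 0.0001
gripper_force: 0.0
([0.541, -0.527, 0.002], [-0.0, -0.111, 0.0])
1.1 [-0.2202 -0.259   0.4011] [1.27 0.45 0.46] q [-42.5  12.5  60.5  -0.  107.   38.1]
```

```bash
python3 -m handwheel '[[[0.05,-0.05,0],[0,0,0]],[[0.12,-0.12,0],[0,-0.02,0]],[[0.2,-0.2,0],[0,-0.04,0]],[[0.27,-0.27,0],[0,-0.06,0]],[[0.34,-0.33,0],[0,-0.08,0]],[[0.41,-0.4,0],[0,-0.1,0]],[[0.48,-0.46,0],[0,-0.11,0]],[[0.53,-0.51,0],[0,-0.111,0]],[[0.53,-0.51,0],[0,-0.111,0]],[[0.53,-0.51,0],[0,-0.111,0]]]'
python3 - <<'E'
from h import *
where();print(row(.05,.005,.40))
for x,z in((.04,.30),(.03,.25),(0,.25)): print(row(x,.005,z))
for n in("side",):
    p,d=get_image(n); cv2.imwrite("pics/s1.png",cv2.resize(p[80:300,220:420,::-1],None,fx=2.7,fy=2.7))
E
```

```text
time_s: 2.1
position: [0.6376, 0.0527, 0.3904]
tool_rot: [[0.93, 0.165, -0.329], [0.156, -0.986, -0.056], [-0.334, 0.001, -0.943]]
ft_force: [-0.1, -0.5, 1.5]
grip_width: -0.0001
gripper_force: 0.0
2.1 [ 0.0273 -0.0037  0.3904] [-0.11 -0.51  1.54] q [ -4.   43.2  12.7  -7.5 142.9  71.2]
([0.036, -0.017, -0.033], [0.001, -0.003, 0.001])
([0.084, -0.017, 0.162], [0.001, -0.003, 0.001])
([0.099, -0.018, 0.263], [0.001, -0.003, 0.001])
([0.042, -0.018, 0.283], [0.001, -0.003, 0.001])
```

View pics/s1.png

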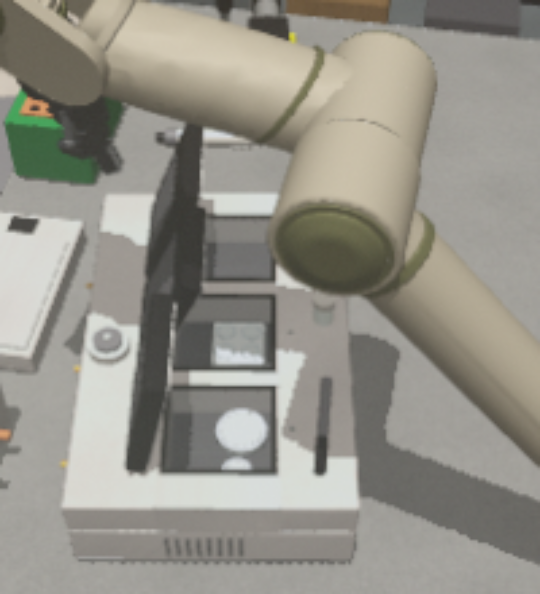

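The tool is over the rear of lid b, clear of it: the fingers are at crop (105,165) and the lids at (155,380) and (185,230). Going down behind lid b.

```bash
python3 -m handwheel '[[[0.02,-0.018,0.03],[0,0,0]],[[0.04,-0.018,0.07],[0,0,0]],[[0.06,-0.018,0.11],[0,0,0]],[[0.07,-0.018,0.15],[0,0,0]],[[0.08,-0.018,0.18],[0,0,0]],[[0.085,-0.018,0.21],[0,0,0]],[[0.09,-0.018,0.24],[0,0,0]],[[0.099,-0.018,0.263],[0,0,0]],[[0.099,-0.018,0.263],[0,0,0]]]'
python3 - <<'E'
from h import *
where();print(row(.03,.005,.25))
for phi in (1.25,1.16,1.05,.95,.85,.75,.65): print(phi,row(*arc(phi,.005)))
p,d=get_image("side"); cv2.imwrite("pics/s2.png",cv2.resize(p[60:300,200:480,::-1],None,fx=2.5,fy=2.5))
P,u=cloud("side",d);I=toinc(P)
m=(abs(I[:,1])<.3)&(I[:,2]>.3)&(I[:,2]<1)
for x in np.arange(-.4,.25,.05):
    s=I[m&(abs(I[:,0]-x)<.025)]
    if len(s)>5: print(round(x,2),len(s),s.min(0).round(3),s.max(0).round(3))
E
```

```text
time_s: 3.05
position: [0.6383, 0.0602, 0.2499]
tool_rot: [[0.93, 0.163, -0.33], [0.153, -0.987, -0.055], [-0.335, 0.001, -0.942]]
ft_force: [-0.3, -0.5, 0.7]
grip_width: -0.0
gripper_force: 0.0
3.05 [0.0293 0.0036 0.2499] [-0.31 -0.48  0.66] q [ -3.4  41.3  38.8  -4.9 118.9  75.6]
([0.001, -0.003, -0.001], [0.0, -0.003, 0.0])
1.25 ([-0.074, -0.003, 0.007], [0.0, -0.003, 0.0])
1.16 ([-0.095, -0.003, 0.017], [0.0, -0.003, 0.0])
1.05 ([-0.12, -0.003, 0.033], [0.0, -0.003, 0.0])
0.95 ([-0.141, -0.003, 0.049], [0.0, -0.003, 0.0])
0.85 ([-0.159, -0.003, 0.068], [0.0, -0.003, 0.0])
0.75 ([-0.176, -0.003, 0.089], [0.0, -0.003, 0.0])
0.65 ([-0.19, -0.003, 0.111], [0.0, -0.003, 0.0])
-0.4 618 [-0.425  0.22   0.3  ] [-0.375  0.29   0.407]
-0.35 838 [-0.375  0.213  0.302] [-0.325  0.282  0.463]
-0.3 1205 [-0.325  0.028  0.348] [-0.275  0.273  0.582]
-0.25 2158 [-0.275  0.016  0.409] [-0.225  0.27   0.591]
-0.2 2101 [-0.225  0.007  0.476] [-0.175  0.272  0.593]
-0.15 1282 [-0.175  0.031  0.472] [-0.127  0.26   0.584]
-0.1 803 [-0.125  0.023  0.462] [-0.075  0.115  0.552]
-0.05 728 [-0.075 -0.019  0.456] [-0.025  0.104  0.54 ]
-0.0 943 [-0.025 -0.03   0.428] [0.025 0.097 0.527]
0.05 1429 [ 0.025 -0.041  0.3  ] [0.075 0.091 0.539]
0.1 1294 [ 0.075 -0.052  0.357] [0.125 0.081 0.543]
0.15 544 [ 0.125 -0.052  0.443] [0.174 0.076 0.538]
```

View pics/s2.png

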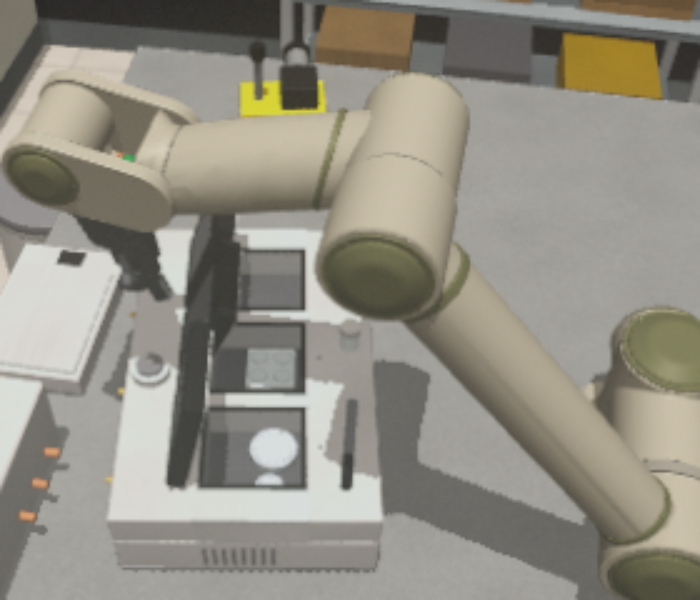

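Fingers are behind lid b (crop (150,285)), and the forearm is well above the lids. Pushing.

```bash
python3 -m handwheel '[[[-0.04,-0.003,0.004],[0,0,0]],[[-0.074,-0.003,0.007],[0,0,0]],[[-0.095,-0.003,0.017],[0,0,0]],[[-0.108,-0.003,0.025],[0,0,0]],[[-0.12,-0.003,0.033],[0,0,0]],[[-0.131,-0.003,0.041],[0,0,0]],[[-0.141,-0.003,0.049],[0,0,0]],[[-0.151,-0.003,0.058],[0,0,0]],[[-0.159,-0.003,0.068],[0,0,0]],[[-0.168,-0.003,0.078],[0,0,0]]]'
python3 - <<'E'
from h import *
where()
for phi in np.arange(.75,-.01,-.075): print(phi.round(3),row(*arc(phi,.005)))
P,u=cloud("side",get_image("side")[1]);I=toinc(P)
for k,y0 in dict(a=.145,b=0,c=-.145).items():
    Q=I[(abs(I[:,1]-y0)<.06)&(I[:,0]>-.16)&(I[:,0]<-.02)&(I[:,2]>.165)&(I[:,2]<.31)]
    if len(Q): print(k,len(Q),np.percentile(Q,2,0).round(3),np.percentile(Q,98,0).round(3))
E
```

```text
time_s: 4.1
position: [0.547, 0.0479, 0.2406]
tool_rot: [[0.929, 0.165, -0.33], [0.155, -0.986, -0.056], [-0.335, 0.001, -0.942]]
ft_force: [2.3, -1.7, 2.6]
grip_width: 0.0
gripper_force: 1.5
4.1 [-0.0629  0.0062  0.2406] [ 2.29 -1.71  2.59] q [ -5.   30.8  60.1  -5.1 108.   74.7]
0.75 ([-0.009, 0.002, 0.01], [0.001, -0.002, 0.001])
0.675 ([-0.02, 0.002, 0.026], [0.001, -0.002, 0.001])
0.6 ([-0.029, 0.002, 0.044], [0.001, -0.002, 0.001])
0.525 ([-0.037, 0.002, 0.062], [0.001, -0.002, 0.001])
0.45 ([-0.044, 0.002, 0.081], [0.001, -0.002, 0.001])
0.375 ([-0.049, 0.002, 0.1], [0.001, -0.002, 0.001])
0.3 ([-0.053, 0.002, 0.118], [0.001, -0.002, 0.001])
0.225 ([-0.055, 0.002, 0.134], [0.001, -0.002, 0.001])
0.15 ([-0.056, 0.002, 0.151], [0.001, -0.002, 0.001])
0.075 ([-0.057, 0.002, 0.168], [0.001, -0.002, 0.001])
0.0 ([-0.056, 0.002, 0.185], [0.001, -0.002, 0.001])
a 170 [-0.033  0.088  0.275] [-0.02   0.204  0.291]
b 716 [-0.103 -0.056  0.196] [-0.024  0.057  0.306]
c 1 [-0.051 -0.086  0.267] [-0.051 -0.086  0.267]
```

```bash
python3 -m handwheel '[[[-0.015,0.002,0.018],[0,0,0]],[[-0.024,0.002,0.035],[0,0,0]],[[-0.033,0.002,0.053],[0,0,0]],[[-0.041,0.002,0.072],[0,0,0]],[[-0.047,0.002,0.09],[0,0,0]],[[-0.051,0.002,0.109],[0,0,0]],[[-0.054,0.002,0.126],[0,0,0]],[[-0.056,0.002,0.143],[0,0,0]],[[-0.057,0.002,0.16],[0,0,0]],[[-0.057,0.002,0.168],[0,0,0]]]'
python3 - <<'E'
from h import *
where()
for phi in (.05,.025,0): print(phi,row(*arc(phi,.005)))
print(row(*arc(0,.005,push=.004)),row(*arc(0,.005,push=.008)))
E
```

```text
time_s: 5.15
position: [0.493, 0.0379, 0.1706]
tool_rot: [[0.929, 0.165, -0.331], [0.155, -0.986, -0.056], [-0.335, 0.001, -0.942]]
ft_force: [1.2, 1.6, 1.9]
grip_width: 0.0001
gripper_force: 1.0
5.15 [-0.1178  0.0051  0.1706] [1.2  1.61 1.91] q [-6.5 28.4 76.4 -5.3 94.1 74.5]
0.05 ([0.0, 0.0, 0.005], [0.001, -0.002, 0.001])
0.025 ([0.001, 0.0, 0.011], [0.001, -0.002, 0.001])
0 ([0.001, 0.0, 0.016], [0.001, -0.002, 0.001])
([0.004, 0.0, 0.024], [0.001, -0.002, 0.001]) ([0.006, 0.0, 0.031], [0.001, -0.002, 0.001])
```

```bash
python3 -m handwheel '[[[0,0,0.005],[0,0,0]],[[0,0,0.009],[0,0,0]],[[0.001,0,0.013],[0,0,0]],[[0.001,0,0.016],[0,0,0]],[[0.002,0,0.018],[0,0,0]],[[0.002,0,0.018],[0,0,0]]]'
python3 -c "
from h import *
where()"
```

```text
time_s: 5.75
position: [0.4911, 0.0375, 0.1625]
tool_rot: [[0.929, 0.165, -0.331], [0.155, -0.986, -0.056], [-0.335, 0.001, -0.942]]
ft_force: [-0.2, -0.4, 0.2]
grip_width: 0.0002
gripper_force: 0.5
5.75 [-0.1197  0.005   0.1625] [-0.15 -0.45  0.2 ] q [-6.6 28.7 77.4 -5.4 92.8 74.6]
```

```bash
python3 -m handwheel '[[[0,0,0.002],[0,0,0]],[[0,0,0.004],[0,0,0]],[[0,0,0.004],[0,0,0]]]' | grep -E 'pos|force'; python3 -m handwheel '[[[0,0,0.002],[0,0,0]],[[0,0,0.004],[0,0,0]],[[0,0,0.004],[0,0,0]]]' | grep -E 'pos|force'
```

```text
position: [0.4909, 0.0375, 0.1614]
ft_force: [-1.4, 1.0, 7.3]
gripper_force: 3.4
position: [0.4909, 0.0374, 0.161]
ft_force: [0.1, 2.3, 17.9]
gripper_force: 9.3
```

Run:
```python
from h import *
where()
for x,y,z in ((-.11,.005,.2),(-.05,.005,.30),(.04,.005,.34),(.045,.145,.33),(.045,.145,.25)): print((x,y,z),row(x,y,z))
```

```text
6.35 [-0.1199  0.005   0.161 ] [ 0.12  2.26 17.88] q [-6.6 28.6 77.7 -5.4 92.3 74.6]
(-0.11, 0.005, 0.2) ([-0.007, 0.0, -0.08], [0.001, -0.004, 0.001])
(-0.05, 0.005, 0.3) ([0.04, 0.001, -0.309], [0.001, -0.004, 0.001])
(0.04, 0.005, 0.34) ([0.183, 0.002, -0.444], [0.001, -0.004, 0.001])
(0.045, 0.145, 0.33) ([0.2, -0.278, -0.429], [0.001, -0.004, 0.001])
(0.045, 0.145, 0.25) ([0.253, -0.279, -0.278], [0.001, -0.004, 0.001])
```

```bash
python3 -m handwheel '[[[-0.003,0,-0.03],[0,0,0]],[[-0.007,0,-0.08],[0,0,0]],[[0.01,0,-0.16],[0,0,0]],[[0.025,0,-0.24],[0,0,0]],[[0.04,0,-0.309],[0,0,0]],[[0.085,0,-0.355],[0,0,0]],[[0.13,0,-0.4],[0,0,0]],[[0.183,0,-0.444],[0,0,0]],[[0.183,0,-0.444],[0,0,0]]]'
python3 - <<'E'
from h import *
where()
for x,y,z in ((.045,.15,.34),(.045,.15,.25)): print((x,y,z),row(x,y,z))
p,d=get_image("side"); cv2.imwrite("pics/s3.png",cv2.resize(p[60:300,200:480,::-1],None,fx=2.5,fy=2.5))
E
```

```text
time_s: 7.25
position: [0.6518, 0.064, 0.3358]
tool_rot: [[0.93, 0.165, -0.327], [0.155, -0.986, -0.056], [-0.332, 0.001, -0.943]]
ft_force: [-0.2, -0.4, -0.7]
grip_width: -0.0003
gripper_force: 0.0
7.25 [0.0432 0.0052 0.3358] [-0.17 -0.35 -0.67] q [ -3.1  43.6  20.7  -5.9 134.5  74. ]
(0.045, 0.15, 0.34) ([0.001, -0.29, -0.01], [0.001, -0.003, 0.001])
(0.045, 0.15, 0.25) ([0.061, -0.29, 0.16], [0.001, -0.003, 0.001])
```

View pics/s3.png

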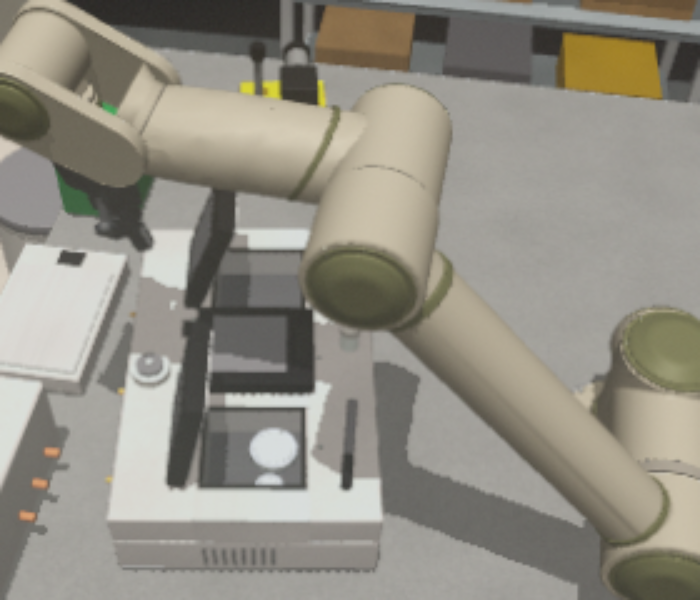

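Lid b is shut (crop (260,350)), c still stands open (210,245) and the gas filter hasn't moved (150,365). Next, move across behind lid a.

```bash
python3 -m handwheel '[[[0,-0.05,0],[0,0,0]],[[0.001,-0.11,0],[0,0,0]],[[0.001,-0.18,0],[0,0,0]],[[0.001,-0.24,0],[0,0,0]],[[0.001,-0.29,0],[0,0,0]],[[0.02,-0.29,0.04],[0,0,0]],[[0.035,-0.29,0.09],[0,0,0]],[[0.05,-0.29,0.13],[0,0,0]],[[0.061,-0.29,0.16],[0,0,0]],[[0.061,-0.29,0.16],[0,0,0]]]'
python3 - <<'E'
from h import *
where()
for phi in (1.5,1.42,1.345,1.25,1.15,1.05,.95,.85,.75): print(phi,row(*arc(phi,.15)))
E
```

```text
time_s: 8.3
position: [0.6247, 0.2068, 0.2497]
tool_rot: [[0.928, 0.165, -0.335], [0.154, -0.986, -0.056], [-0.34, 0.001, -0.94]]
ft_force: [0.6, 0.7, 0.3]
grip_width: 0.0001
gripper_force: 0.0
8.3 [0.0395 0.1505 0.2497] [0.64 0.75 0.26] q [  8.2  43.6  34.2  -0.5 122.   88.5]
1.5 ([-0.031, 0.001, -0.004], [0.001, -0.001, 0.001])
1.42 ([-0.052, 0.001, -0.0], [0.001, -0.001, 0.001])
1.345 ([-0.071, 0.001, 0.005], [0.001, -0.001, 0.001])
1.25 ([-0.094, 0.001, 0.014], [0.001, -0.001, 0.001])
1.15 ([-0.117, 0.001, 0.026], [0.001, -0.001, 0.001])
1.05 ([-0.139, 0.001, 0.04], [0.001, -0.001, 0.001])
0.95 ([-0.16, 0.001, 0.057], [0.001, -0.001, 0.001])
0.85 ([-0.178, 0.0, 0.075], [0.001, -0.001, 0.001])
0.75 ([-0.195, 0.0, 0.096], [0.001, -0.001, 0.001])
```

```bash
python3 -m handwheel '[[[-0.031,0,-0.002],[0,0,0]],[[-0.052,0,0],[0,0,0]],[[-0.071,0,0.005],[0,0,0]],[[-0.087,0,0.011],[0,0,0]],[[-0.102,0,0.018],[0,0,0]],[[-0.117,0,0.026],[0,0,0]],[[-0.13,0,0.034],[0,0,0]],[[-0.142,0,0.043],[0,0,0]],[[-0.153,0,0.051],[0,0,0]],[[-0.163,0,0.06],[0,0,0]]]'
python3 - <<'E'
from h import *
where()
for phi in np.arange(.9,-.01,-.075): print(phi.round(3),row(*arc(phi,.15)))
E
```

```text
time_s: 9.3
position: [0.5403, 0.1928, 0.2516]
tool_rot: [[0.93, 0.165, -0.328], [0.155, -0.986, -0.055], [-0.333, 0.001, -0.943]]
ft_force: [1.6, 1.3, 2.2]
grip_width: -0.0001
gripper_force: 1.6
9.3 [-0.0461  0.1503  0.2516] [1.57 1.29 2.17] q [  8.1  33.   54.3  -0.5 112.1  88.5]
0.9 ([-0.007, 0.001, 0.011], [0.001, -0.003, 0.001])
0.825 ([-0.021, 0.001, 0.026], [0.001, -0.003, 0.001])
0.75 ([-0.033, 0.001, 0.041], [0.001, -0.003, 0.001])
0.675 ([-0.044, 0.0, 0.058], [0.001, -0.003, 0.001])
0.6 ([-0.054, 0.0, 0.076], [0.001, -0.003, 0.001])
0.525 ([-0.062, 0.0, 0.094], [0.001, -0.003, 0.001])
0.45 ([-0.068, 0.0, 0.113], [0.001, -0.003, 0.001])
0.375 ([-0.074, 0.0, 0.132], [0.001, -0.003, 0.001])
0.3 ([-0.077, 0.0, 0.15], [0.001, -0.003, 0.001])
0.225 ([-0.08, 0.0, 0.166], [0.001, -0.003, 0.001])
0.15 ([-0.081, 0.0, 0.183], [0.001, -0.003, 0.001])
0.075 ([-0.081, 0.0, 0.2], [0.001, -0.003, 0.001])
0.0 ([-0.08, 0.0, 0.217], [0.001, -0.003, 0.001])
```

```bash
python3 -m handwheel '[[[-0.007,0,0.011],[0,0,0]],[[-0.021,0,0.026],[0,0,0]],[[-0.033,0,0.041],[0,0,0]],[[-0.044,0,0.058],[0,0,0]],[[-0.054,0,0.076],[0,0,0]],[[-0.062,0,0.094],[0,0,0]],[[-0.068,0,0.113],[0,0,0]],[[-0.074,0,0.132],[0,0,0]],[[-0.077,0,0.15],[0,0,0]],[[-0.08,0,0.166],[0,0,0]]]'
python3 - <<'E'
from h import *
where()
for phi in (.15,.1,.05,.025,0): print(phi,row(*arc(phi,.15)))
print(row(*arc(0,.15,push=.002)))
E
```

```text
time_s: 10.3
position: [0.4757, 0.182, 0.1855]
tool_rot: [[0.929, 0.165, -0.33], [0.155, -0.986, -0.056], [-0.335, 0.001, -0.942]]
ft_force: [1.4, 1.0, 2.0]
grip_width: 0.0001
gripper_force: 1.1
10.3 [-0.1116  0.1501  0.1855] [1.39 1.01 2.02] q [ 7.9 28.9 72.8 -0.6 97.8 88.4]
0.15 ([-0.001, 0.0, 0.015], [0.001, -0.002, 0.001])
0.1 ([-0.002, 0.0, 0.026], [0.001, -0.002, 0.001])
0.05 ([-0.001, 0.0, 0.037], [0.001, -0.002, 0.001])
0.025 ([-0.001, 0.0, 0.043], [0.001, -0.002, 0.001])
0 ([-0.001, 0.0, 0.048], [0.001, -0.002, 0.001])
([0.001, 0.0, 0.052], [0.001, -0.002, 0.001])
```

```bash
python3 -m handwheel '[[[-0.001,0,0.01],[0,0,0]],[[-0.001,0,0.02],[0,0,0]],[[-0.001,0,0.029],[0,0,0]],[[-0.001,0,0.036],[0,0,0]],[[-0.001,0,0.042],[0,0,0]],[[0,0,0.046],[0,0,0]],[[0,0,0.05],[0,0,0]],[[0,0,0.053],[0,0,0]],[[0,0,0.053],[0,0,0]]]' | grep -E 'pos|force'; python3 -m handwheel '[[[0,0,0.002],[0,0,0]],[[0,0,0.004],[0,0,0]],[[0,0,0.004],[0,0,0]]]' | grep -E 'pos|force'
```

```text
position: [0.4678, 0.1807, 0.1614]
ft_force: [0.6, -0.0, 5.0]
gripper_force: 2.6
position: [0.4678, 0.1807, 0.1611]
ft_force: [1.1, 0.6, 16.8]
gripper_force: 8.5
```

Lid a hit its stop at the same height as b, with force rising to 17 N. Retracting straight up along the tool.

```bash
python3 -m handwheel '[[[-0.003,0,-0.03],[0,0,0]],[[-0.01,0,-0.09],[0,0,0]],[[-0.03,0,-0.17],[0,0,0]],[[-0.05,0,-0.25],[0,0,0]],[[-0.07,0,-0.33],[0,0,0]],[[-0.09,0,-0.4],[0,0,0]],[[-0.09,0,-0.4],[0,0,0]],[[-0.09,0,-0.4],[0,0,0]]]'
python3 - <<'E'
from h import *
where()
p,d=get_image("side"); cv2.imwrite("pics/s4.png",cv2.resize(p[60:300,200:480,::-1],None,fx=2.5,fy=2.5))
for n,d in(("side",d),("top",get_image("top")[1])):
  d0=np.load(f"pics/{n}0.npy")
  for D in(d0,d):
    P,u=cloud(n,D);I=toinc(P)
    for k,y0 in dict(a=.145,b=0,c=-.145).items():
        Q=I[(abs(I[:,1]-y0)<.06)&(I[:,0]>-.145)&(I[:,0]<-.01)&(I[:,2]>.145)&(I[:,2]<.31)]
        if len(Q)>20: print(n,k,len(Q),np.percentile(Q,3,0).round(3),np.percentile(Q,50,0).round(4),np.percentile(Q,97,0).round(4))
E
```

```text
time_s: 12.3
position: [0.491, 0.1846, 0.3622]
tool_rot: [[0.93, 0.165, -0.33], [0.155, -0.986, -0.056], [-0.334, 0.001, -0.942]]
ft_force: [-0.1, 0.0, 0.1]
grip_width: -0.0
gripper_force: 0.0
12.3 [-0.096   0.1502  0.3622] [-0.13  0.01  0.13] q [  7.9  25.6  49.5  -0.7 124.4  88.2]
side a 298 [-0.033  0.089  0.276] [-0.0221  0.1497  0.2884] [-0.0106  0.2039  0.2925]
side b 395 [-0.06  -0.056  0.226] [-0.0414  0.      0.2778] [-0.0127  0.0566  0.2859]
side c 276 [-0.052 -0.2    0.241] [-0.0352 -0.142   0.2821] [-0.0121 -0.0885  0.2886]
side a 1420 [-0.141  0.09   0.154] [-0.0779  0.1488  0.1582] [-0.014   0.2022  0.162 ]
side b 1023 [-0.141 -0.052  0.154] [-0.0804  0.0097  0.1581] [-0.0134  0.0569  0.1617]
top a 561 [-0.035  0.089  0.278] [-0.0245  0.1449  0.2883] [-0.0116  0.2007  0.293 ]
top b 819 [-0.064 -0.056  0.22 ] [-0.0471  0.      0.2782] [-0.0132  0.0558  0.2865]
top c 699 [-0.055 -0.201  0.234] [-0.0414 -0.1452  0.2823] [-0.0129 -0.0888  0.289 ]
top a 1179 [-0.142  0.087  0.154] [-0.0897  0.1166  0.1582] [-0.018   0.1577  0.1629]
top b 2218 [-0.141 -0.056  0.153] [-0.0782  0.0004  0.1581] [-0.0145  0.0563  0.1629]
top c 700 [-0.055 -0.201  0.234] [-0.0413 -0.1448  0.2825] [-0.013  -0.0887  0.2892]
```

View pics/s4.png

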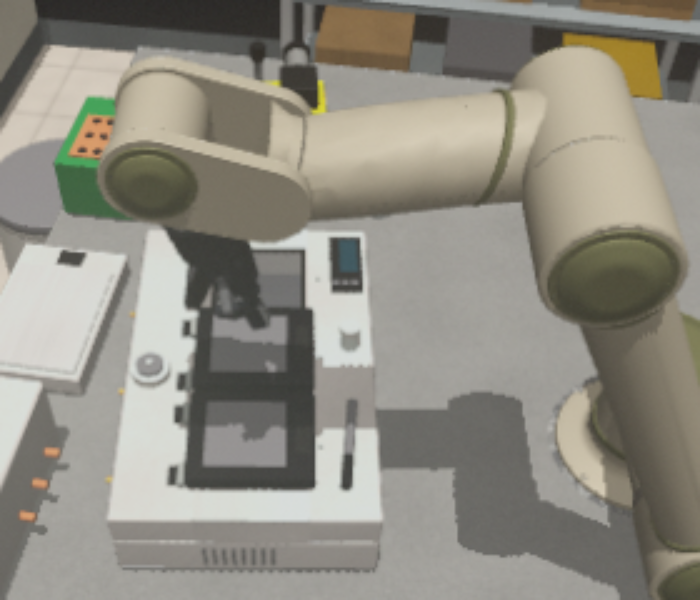

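The picture shows lids a (crop (250,440)) and b (255,355) lying flat. Depth puts both tops level at 158 mm, and lid c reads the same as at the start. The vial, marker and filter are where they were, and the arm is clear. Handing in.

```bash
python3 -c "
from rig import *
print(close_job())"
```

```text
the job is handed in; nothing more can be done
None
```

Job handed in at about 12 s of the 48 s allowed: lids a (left) and b (middle) are shut, lid c (right, empty chamber) measures unmoved, and the vial, marker and gas filter look undisturbed; `close_job` gave no verdict.

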